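# Brush a repaired ski base and check the repair under a reading lens

## Robot

A 6-joint arm with a two-finger parallel gripper is mounted at the origin on the work surface. World frame = base frame: x ahead of the robot, y to its left, z up, the work surface at z = 0. Lengths are in m, angles in rad, forces in N, time in s.
With the tool pointing down it reaches from about 0.35 to 0.875 m from the base axis. Payload 4.2 kg.
Tool frame: the origin (TCP) lies at the very end of the fingers, on their centre line; the grasp point (between the pads) lies behind it (grip_point_offset is the z of the grasp point in the tool frame, in m); z points along the fingers, y is the line along which they close (so a half turn about z gives the same grasp; the last joint's range is limited). The gripper opens to 85 mm and grips with 20 to 120 N. Pads are 22 mm wide; open, the fingers measure 114 mm over their backs; the gripper's body (76 mm by 85 mm) begins 54 mm behind the grasp point. The pads swing forward as they close: fully open they stand 13 mm farther back than shut.
Start: joints at [-1.089, 0.385, 0.008, 0, -1.194, -0.259], TCP at [0.138, -0.61, 0.231] pointing down, gripper open.
Joint ranges: [-3.14, 3.14], [-1.21, 2.06], [-1.07, 1.41], [-3.16, 2.05], [-2.99, -0.16], [-3.1, 3.1]. Speed limits (rad/s): [2.79, 2.79, 3.14, 3.14, 3.14, 3.14].

## Interface

Orientations are given as [roll, pitch, yaw] about the fixed x, y, z axes, in that order (R = Rz(yaw) Ry(pitch) Rx(roll)).
In Python, from station import * gives the robot as it stands. The module is installed in compiled form; this text tells all that it offers.
- The arm moves only by the shell command python3 -m creep 'ROWS'. ROWS is JSON, a list of rows, each an object of numbers: "dx", "dy", "dz": the shift along the world's x, y, z as a fraction of full scale; "rx", "ry", "rz": the turn, a rotation vector about the world's x, y, z as a fraction of full scale; "grip": the opening, from 0 (shut) to 1 (fully open). In form: [{"dx": .., "dy": .., "dz": .., "rx": .., "ry": .., "rz": .., "grip": ..}, ...]. A call has 1 to 5 rows; each row shifts and turns the commanded pose from where the row before left it; what a row does not reach is not made up. Full scale, the value 1, is 2.5 cm for a shift and 0.15 rad for a turn. A row lasts 1/10 s, in which the tool goes at most 50 mm and 8.59 degrees, less where a joint would pass 70% of its speed; a pose out of reach is approached as far as the arm can. A call with a number of a shift or a turn outside -1 to 1 is refused whole. A call with a gripper value outside its range is refused whole. The fingers move at their own pace and stop on an object; the grip force is fixed at half the most. Time passes only in rows, so rows that do not move let the fingers close. It gives the time, the measured TCP pose, the force, the opening and the grip force at its end, in the units of the state.
- sense(): the state, without advancing time (a new reading comes with each control period).
- grab_frame(name): name is "side" or "top" or "wrist"; returns a dict with "pixels" (420x560x3 uint8, red, green, blue), "z_map" (420x560 float32, m along the optical axis (not along the pixel's ray), 0 where there is no reading), "vertical_fov" (degrees; the focal length in pixels is half the picture's height over the tangent of half this angle, whatever the lens; pixels are square), "cx", "cy" (the principal point, pixels), "extrinsics" (4x4, takes a point from camera to world coordinates). Camera axes: x right, y down, z forward; pixel columns grow to the right and rows downward; lengths in m; the calibration is good to about 2 mm. The wrist camera is an equidistant fisheye: a pixel r from the principal point sees the ray r / f radians off the axis. A picture is of the moment at which its call begins.
- job_done(): hands the job in; it is judged then, once.
The state is a dict: "time_s": time; "joint_positions": joint angles; "qvel": joint speeds; "joint_torque": joint torques, N m; "ee_pos": TCP position; "tcp_rot": TCP orientation; "wrist_force": force on the tool from outside, world axes, zero at the start; "ft_torque": the same for the moment, N m; "finger_gap": opening from 0.0 (shut) to 1.0 (fully open); "grip_force": force on a finger pad.
Only numpy, scipy, OpenCV 4.12 (cv2) and the standard library are available. Lean on these libraries where they do the work, as an engineer would, in place of code of your own. Each camera call takes 0.05 s, during which the arm holds its last target. There are 200 camera calls.

## Task

Take the bamboo brush and, with light steady pressure and the brush centred on the ski, stroke the ski's upturned base from tip towards tail right over the filled repair, starting about 10 cm before the repair and carrying on to about 10 cm past it, then stand the brush back on the plywood on its bristles and let go. Next pick up the reading lens and hold it still and level, centred over the middle of the repair with the lens at its focal distance of 60 mm above the ski base; finish there, still holding it in the air clear of everything. Leave the other things where they are.

Things in the scene. Friction and masses are not known exactly. Their poses are not given: they have to be found in the camera images.
- ski: junior ski, 1.43 m x 48 mm, fixed base up in a ski vise. Flat base 105 mm above the plywood, a 10 mm groove down its middle. Origin on the plywood under its middle; y along the ski to its tip (narrowing, bent down), x across (away from the robot), z up. The vise's jaws stand 13 mm out from the ski's sides, 11 mm below the base; its knob reaches 82 mm out on +x; the rest is lower.
- patch: the repair: a filled gouge, a round-ended patch 38 mm long (y) and 18 mm wide, flush with the ski base (nothing to feel), 14 mm from the ski's centre line on its -x side. Origin at the patch's centre at the level of the base surface; axes as the ski's.
- brush: bamboo ski brush, 130 (y) x 50 (x) x 39 mm high, standing on its bristles, about 125 g. Origin at the middle of the bristle tips, z up. The rigid body is 20 to 39 mm above the tips, gripped across its 50 mm; bristle field 44 x 122 mm. Bristles give: 2 N at first touch, 1 N more per mm, hard at 8 mm (10 N); 4 mm is a good pressure. On the ski its length lies along the ski.
- lens: reading lens with straight handle, lying flat, 100 g. Origin under the grip of the handle; x along the handle to the lens, z up. Handle 16 mm wide (y), 18 high, from 76 mm behind the origin to 14 ahead, ferrule to 23. Steel rim 68 mm across, 16 high, centred 65 mm ahead, underside level with the handle's. A thin ring round the handle, 60 mm behind the rim's near edge, marks the focal distance.
- lens_mid (a point): centre of the glass, 65 mm ahead of the lens body's origin along the handle and 8 mm above its underside; the 60 mm focal distance is measured straight up from the ski base to this point.
- scraper: stainless groove scraper, a flat bar 131 x 22 x 6 mm with one narrow end; origin at its underside. Leave alone.
- wax: wax block 36 x 75 x 18 mm; origin at its underside. Leave alone.
- cork: waxing cork with a plastic back, 45 x 85 x 30 mm; origin at its underside. Leave alone.
- cup: clear plastic cup, 80 mm across, 100 mm high; origin at its underside. Leave alone.
- tape: roll of masking tape lying flat beyond the ski, 100 mm across, 25 mm high; origin at its underside. Leave alone.
- plexi: clear flat scraper 65 x 135 x 5 mm; origin at its underside. Leave alone.
There are look-alikes about, which are no part of the job. Several things look just like the lens: the one meant starts farthest to the robot's left. Leave any purple look-alike of the brush alone.

How it is judged:
By the outcome, as a careful person would: the job done as asked, in the order asked, and still so for the second after the job is handed in, while the arm keeps its last pose, push and grip.
It also fails if it takes over 67 s, if anything falls off the work surface, if the arm or the gripper's body presses on something with over 40 N, if the wrist force passes 120 N, or if a joint passes its speed limit or range.

## Working session

There is one attempt and no reset: what is moved stays moved. The work goes in short steps, Python scripts to look and compute and a shell command to move; the robot and the scene stay as the last step left them, time stands still between calls to the robot, and variables do not carry over. Pictures are saved under pics/ and viewed, at most 10 in all, crops included, and the job is handed in when it is done.

```bash
mkdir -p pics; cat > h.py <<'E'
from station import *
import numpy as np, cv2
def grab(n,save=None):
    f=grab_frame(n)
    if save: cv2.imwrite('pics/'+save+'.png',f['pixels'][:,:,::-1])
    return f
def foc(f): return f['pixels'].shape[0]/2/np.tan(np.radians(f['vertical_fov'])/2)
def cast(f,u,v,z,fish=False):
    k=foc(f);d=np.array([u-f['cx'],v-f['cy']],float)
    if fish:
        r=np.hypot(*d);t=r/k;c=np.array([*(d/max(r,1e-9)*np.sin(t)),np.cos(t)])
    else: c=np.array([*(d/k),1.])
    E=np.array(f['extrinsics']);w=E[:3,:3]@c;o=E[:3,3]
    return o+w*(z-o[2])/w[2]
def cloud(f):
    k=foc(f);Z=f['z_map'];v,u=np.indices(Z.shape);E=np.array(f['extrinsics'])
    P=np.stack([(u-f['cx'])/k*Z,(v-f['cy'])/k*Z,Z],-1)
    return P@E[:3,:3].T+E[:3,3]
E
python3 - <<'E'
from h import *
s=sense();print(s)
import station;print([n for n in dir(station) if 'grip' in n.lower()])
for n in('top','side'):
    f=grab(n,n+'0');print(n,f['vertical_fov'],f['cx'],f['cy'],np.round(f['extrinsics'],3).tolist())
    np.savez('pics/'+n+'0.npz',**f)
E
```

```text
{'time_s': 0.0, 'joint_positions': array([-1.08937939e+00,  3.85544131e-01,  6.64798817e-03, -5.02668532e-04,
       -1.19398517e+00, -2.58572502e-01]), 'qvel': array([-1.49446345e-04, -9.72424239e-04, -1.46382468e-03, -4.82270934e-05,
        2.86908063e-04,  3.07796826e-04]), 'joint_torque': array([-1.04955365e-03, -3.92288411e+01,  1.88392407e+01,  4.18589830e+00,
       -4.67541555e-03, -7.74597623e-06]), 'ee_pos': array([ 0.13800738, -0.60898624,  0.2302372 ]), 'tcp_rot': array([ 3.13945753e+00, -8.16519502e-05, -2.91893358e+00]), 'wrist_force': array([-0.16707748, -0.00578363, -0.32421336]), 'ft_torque': array([-0.03519806, -0.00613593,  0.00853229]), 'grip_force': 0.0, 'finger_gap': 1.000640644322453}
['grip_point_offset']
top 57.429765667248006 275.8060375990122 207.0356374631368 [[-0.015, -0.999, 0.047, 0.457], [-1.0, 0.015, 0.018, -0.096], [-0.019, -0.047, -0.999, 1.392], [0.0, 0.0, 0.0, 1.0]]
side 43.12343308385909 277.8335951042195 210.87346051887542 [[-0.971, -0.122, 0.204, 0.188], [-0.237, 0.565, -0.79, 1.223], [-0.019, -0.816, -0.578, 1.053], [0.0, 0.0, 0.0, 1.0]]
```

View pics/top0.png

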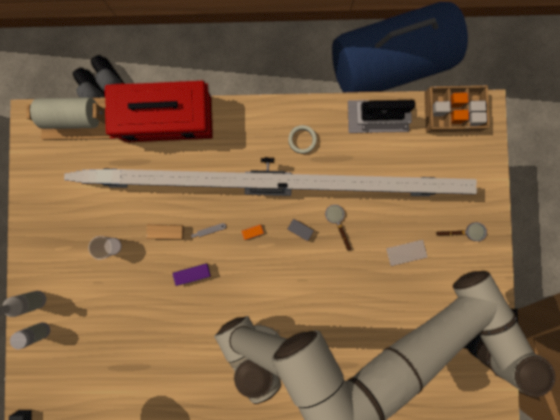

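View pics/side0.png

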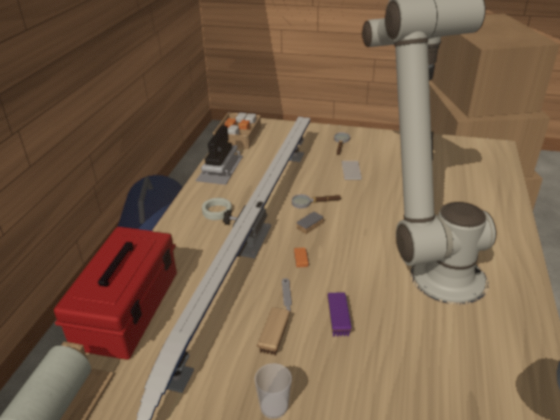

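The top view shows the brush at (165,232), the purple look-alike at (190,274), the ski along row ~182 with its tip at the left, and the cup at (105,247). There are lenses at (335,215) and (475,232); the left one is the one meant. The side view agrees. A dark mark on the ski at about (282,185) may be the repair.

```bash
python3 - <<'E'
from h import *
t=cv2.imread('pics/top0.png');s=cv2.imread('pics/side0.png')
a=cv2.resize(t[160:260,50:250],(800,400),interpolation=cv2.INTER_CUBIC)[:280]
a=cv2.resize(t[165:205,60:260],(800,160),interpolation=cv2.INTER_CUBIC)
b=cv2.resize(t[165:205,240:440],(800,160),interpolation=cv2.INTER_CUBIC)
c=cv2.resize(s[120:260,200:320],(240,280),interpolation=cv2.INTER_CUBIC)
d=cv2.resize(s[240:380,150:290],(280,280),interpolation=cv2.INTER_CUBIC)
e=cv2.resize(t[200:260,300:360],(280,280),interpolation=cv2.INTER_CUBIC)
cv2.imwrite('pics/z1.png',np.vstack([a,b,np.hstack([c,d,e])]))
f=dict(np.load('pics/top0.npz'))
P=cloud(f)
# ski
m=(P[...,2]>.09)&(P[...,2]<.12)&(P[...,0]>.4)&(P[...,0]<.65)&(f['z_map']>0)
hsv=cv2.cvtColor(f['pixels'],cv2.COLOR_RGB2HSV)
m&=hsv[...,1]<60
for c in range(60,480,30):
    r=np.where(m[160:200,c])[0]+160
    if len(r): p=P[r,c].mean(0);print(c,r.min(),r.max(),p.round(3),cast(f,c,(r.min()+r.max())/2,.105).round(3))
# brush
b=(hsv[...,1]>60)
for nm,(u0,v0,u1,v1),lo in(('brush',(130,215,195,250),.025),('lens',(315,195,365,260),.006),('lens2',(430,215,495,250),.006),('scr',(190,220,235,240),.003),('cup',(80,230,130,265),.02)):
    Q=P[v0:v1,u0:u1];k=Q[...,2]>lo
    q=Q[k];print(nm,k.sum(),q.mean(0).round(3),q.min(0).round(3),q.max(0).round(3),np.median(q[:,2]).round(3))
    if k.sum()>5:
        print(cv2.minAreaRect(q[:,:2].astype(np.float32)))
E
```

```text
90 172 182 [0.63  0.565 0.093] [0.63  0.559 0.105]
120 171 183 [0.629 0.456 0.105] [0.629 0.456 0.105]
150 171 184 [0.625 0.353 0.105] [0.625 0.353 0.105]
180 172 185 [0.62  0.251 0.105] [0.62  0.251 0.105]
210 173 185 [0.617 0.149 0.103] [0.617 0.149 0.105]
240 174 186 [0.612 0.047 0.104] [0.611 0.047 0.105]
270 172 191 [ 0.605 -0.054  0.102] [ 0.605 -0.054  0.105]
300 175 188 [ 0.603 -0.155  0.104] [ 0.603 -0.155  0.105]
330 176 189 [ 0.598 -0.256  0.103] [ 0.598 -0.256  0.105]
360 177 190 [ 0.592 -0.357  0.103] [ 0.593 -0.356  0.105]
390 178 191 [ 0.588 -0.457  0.103] [ 0.588 -0.456  0.105]
420 178 192 [ 0.585 -0.557  0.104] [ 0.585 -0.556  0.105]
450 179 192 [ 0.581 -0.657  0.103] [ 0.581 -0.656  0.105]
brush 543 [0.44  0.314 0.076] [ 0.413 -0.096  0.025] [0.465 0.392 1.392] 0.038
((0.4361330568790436, 0.14813709259033203), (0.48728734254837036, 0.0499122254550457), 89.16766357421875)
lens 436 [ 0.466 -0.287  0.038] [ 0.333 -0.382  0.006] [ 0.564 -0.096  1.392] 0.012
((0.46225616335868835, -0.22999945282936096), (0.2601156532764435, 0.23704226315021515), 77.82095336914062)
lens2 421 [ 0.423 -0.739  0.039] [ 0.362 -0.843  0.006] [ 0.471 -0.096  1.392] 0.012
((0.4504909813404083, -0.4735119938850403), (0.7516480088233948, 0.09471825510263443), 83.23290252685547)
scr 237 [0.444 0.164 0.024] [ 0.41  -0.096  0.003] [0.48  0.239 1.392] 0.006
((0.4436672031879425, 0.07132340967655182), (0.3338923156261444, 0.06886281073093414), 89.16263580322266)
cup 484 [0.39  0.525 0.084] [ 0.351 -0.096  0.02 ] [0.457 0.568 1.392] 0.071
((0.4371945261955261, 0.23834896087646484), (0.07777778804302216, 0.6659238338470459), 9.383511543273926)
```

View pics/z1.png

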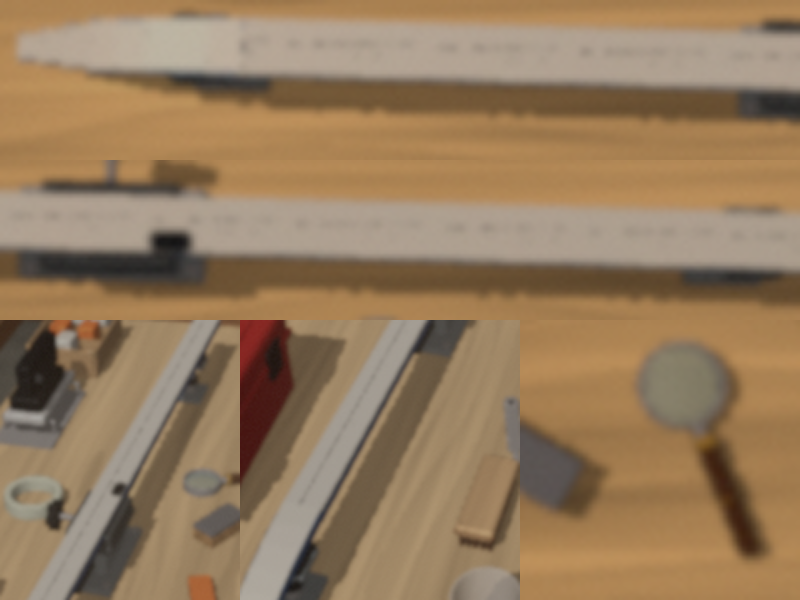

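The zoom shows the repair as a dark patch on the ski at about top-view pixel (282.7,185.2). The tan brush and the left lens (handle running lower right) are clear. Next I'll measure them.

```bash
python3 - <<'E'
from h import *
f=dict(np.load('pics/top0.npz'));P=cloud(f);ok=f['z_map']>0
hsv=cv2.cvtColor(f['pixels'],cv2.COLOR_RGB2HSV);g=hsv[...,2]
print('grip off',grip_point_offset)
w=g[178:192,270:296];vv,uu=np.where(w<70);k=vv+178
uu=uu+270;k=vv+178;print(len(uu),sorted(set(zip(uu,k)))[:60])
def rect(box,lo,hi):
    u0,v0,u1,v1=box;m=np.zeros(ok.shape,bool);m[v0:v1,u0:u1]=1
    m&=ok&(P[...,2]>lo)&(P[...,2]<hi);return P[m]
q=rect((130,215,192,250),.03,.05);r=cv2.minAreaRect(q[:,:2].astype(np.float32));print('brush',len(q),q.mean(0),r)
q=rect((315,195,365,260),.008,.03)
d=q[:,:2];c=d.mean(0);print('lens',len(q),c,q.min(0),q.max(0))
far=q[:,0]>.5
# rim: circle of hull of far points ; handle: near points
h=d[(q[:,0]<.455)];r=cv2.minAreaRect(h.astype(np.float32));print('handle',len(h),h.mean(0),r, h[h[:,0].argmin()])
rm=d[q[:,0]>.49];print('rim',cv2.minEnclosingCircle(rm.astype(np.float32)),rm.min(0),rm.max(0))
s=sense();print(s['ee_pos'])
E
```

```text
grip off -0.0187
98 [(np.int64(270), np.int64(189)), (np.int64(270), np.int64(190)), (np.int64(270), np.int64(191)), (np.int64(271), np.int64(189)), (np.int64(271), np.int64(190)), (np.int64(271), np.int64(191)), (np.int64(272), np.int64(189)), (np.int64(272), np.int64(190)), (np.int64(272), np.int64(191)), (np.int64(273), np.int64(189)), (np.int64(273), np.int64(190)), (np.int64(273), np.int64(191)), (np.int64(274), np.int64(189)), (np.int64(274), np.int64(190)), (np.int64(274), np.int64(191)), (np.int64(275), np.int64(189)), (np.int64(275), np.int64(190)), (np.int64(275), np.int64(191)), (np.int64(276), np.int64(189)), (np.int64(276), np.int64(190)), (np.int64(276), np.int64(191)), (np.int64(277), np.int64(189)), (np.int64(277), np.int64(190)), (np.int64(277), np.int64(191)), (np.int64(278), np.int64(185)), (np.int64(278), np.int64(188)), (np.int64(278), np.int64(189)), (np.int64(278), np.int64(190)), (np.int64(278), np.int64(191)), (np.int64(279), np.int64(184)), (np.int64(279), np.int64(185)), (np.int64(279), np.int64(186)), (np.int64(279), np.int64(187)), (np.int64(279), np.int6
[... 732 characters left out ...]
int64(187)), (np.int64(282), np.int64(188)), (np.int64(282), np.int64(189)), (np.int64(282), np.int64(190))]
brush 515 [0.43959529 0.32595051 0.03837017] ((0.43879377841949463, 0.3268919587135315), (0.1297382116317749, 0.04978340119123459), 89.1664810180664)
lens 359 [ 0.46321525 -0.29128914] [ 0.36472903 -0.35349641  0.00803329] [ 0.52685887 -0.24658976  0.02363498]
handle 133 [ 0.41052018 -0.3115026 ] ((0.41029953956604004, -0.3117309808731079), (0.08495379984378815, 0.06420718878507614), 57.13248062133789) [ 0.36472903 -0.33055068]
rim ((0.49735867977142334, -0.2794850170612335), 0.03311926871538162) [ 0.49027939 -0.31173647] [ 0.52685887 -0.24693227]
[ 0.13799011 -0.6090292   0.23032721]
```

```bash
R='x'; python3 -m creep '[{"dx":0.85,"dy":0.96,"dz":0.8,"rz":0.5,"grip":1},{"dx":0.85,"dy":0.96,"dz":0.8,"rz":0.5,"grip":1},{"dx":0.85,"dy":0.96,"dz":0.8,"rz":0.5,"grip":1},{"dx":0.85,"dy":0.96,"dz":0.8,"rz":0.5,"grip":1},{"dx":0.85,"dy":0.96,"dz":0.8,"rz":0.5,"grip":1}]'
python3 -m creep '[{"dx":0.85,"dy":0.96,"rz":0.5,"grip":1},{"dx":0.85,"dy":0.96,"rz":0.5,"grip":1},{"dx":0.85,"dy":0.96,"rz":0.5,"grip":1},{"dx":0.85,"dy":0.96,"rz":0.5,"grip":1},{"dx":0.85,"dy":0.96,"rz":0.5,"grip":1}]'
python3 -m creep '[{"dx":0.85,"dy":0.96,"rz":0.5,"grip":1},{"dx":0.85,"dy":0.96,"rz":0.5,"grip":1},{"dx":0.85,"dy":0.96,"rz":0.5,"grip":1},{"dx":0.85,"dy":0.96,"rz":0.5,"grip":1},{"dx":0.85,"dy":0.96,"rz":0.5,"grip":1}]'
python3 -m creep '[{"dx":0.85,"dy":0.96,"rz":0.5,"grip":1},{"dx":0.85,"dy":0.96,"rz":0.5,"grip":1},{"grip":1},{"grip":1}]'
python3 - <<'E'
from h import *
f=grab('wrist','w1');np.savez('pics/w1.npz',**f);s=sense()
print(s['time_s'],s['ee_pos'],s['tcp_rot'],f['vertical_fov'],f['cx'],f['cy'],np.round(f['extrinsics'],3).tolist())
E
```

```text
0.15 [ 0.1380227  -0.60912263  0.23045712] [ 3.13987296e+00 -1.41953103e-04 -2.91890087e+00] 65.70646984690485 275.1168436420208 209.18648379601254 [[-0.219, 0.935, 0.278, 0.067], [0.976, 0.21, 0.064, -0.625], [0.002, 0.286, -0.958, 0.374], [0.0, 0.0, 0.0, 1.0]]invalid input at $[0]: expected keys dx, dy, dz, rx, ry, rz, grip
invalid input at $[0]: expected keys dx, dy, dz, rx, ry, rz, grip
invalid input at $[0]: expected keys dx, dy, dz, rx, ry, rz, grip
invalid input at $[0]: expected keys dx, dy, dz, rx, ry, rz, grip
```

View pics/w1.png

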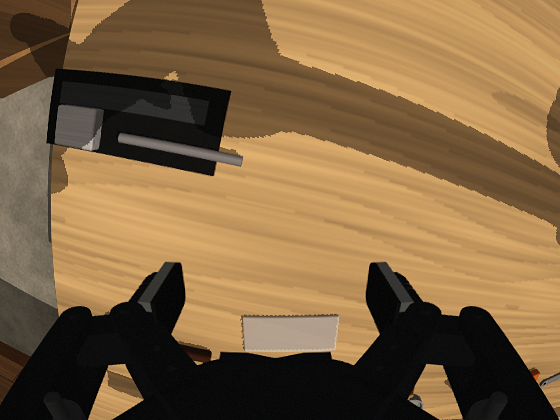

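All rows were refused because every key is required, so nothing moved. The picture shows the plywood and the clear plexi at (290,333), with the camera sitting on the tool's +x side. I'll resend the rows with all keys and go a bit further, so the repair comes into the view.

```bash
python3 -m creep '[{"dx":0.85,"dy":0.96,"dz":0.8,"rx":0,"ry":0,"rz":0.36,"grip":1},{"dx":0.85,"dy":0.96,"dz":0.8,"rx":0,"ry":0,"rz":0.36,"grip":1},{"dx":0.85,"dy":0.96,"dz":0.8,"rx":0,"ry":0,"rz":0.36,"grip":1},{"dx":0.85,"dy":0.96,"dz":0.8,"rx":0,"ry":0,"rz":0.36,"grip":1},{"dx":0.85,"dy":0.96,"dz":0.8,"rx":0,"ry":0,"rz":0.36,"grip":1}]'
python3 -m creep '[{"dx":0.85,"dy":0.96,"dz":0,"rx":0,"ry":0,"rz":0.36,"grip":1},{"dx":0.85,"dy":0.96,"dz":0,"rx":0,"ry":0,"rz":0.36,"grip":1},{"dx":0.85,"dy":0.96,"dz":0,"rx":0,"ry":0,"rz":0.36,"grip":1},{"dx":0.85,"dy":0.96,"dz":0,"rx":0,"ry":0,"rz":0.36,"grip":1},{"dx":0.85,"dy":0.96,"dz":0,"rx":0,"ry":0,"rz":0.36,"grip":1}]'
python3 -m creep '[{"dx":0.85,"dy":0.96,"dz":0,"rx":0,"ry":0,"rz":0.36,"grip":1},{"dx":0.85,"dy":0.96,"dz":0,"rx":0,"ry":0,"rz":0.36,"grip":1},{"dx":0.85,"dy":0.96,"dz":0,"rx":0,"ry":0,"rz":0.36,"grip":1},{"dx":0.85,"dy":0.96,"dz":0,"rx":0,"ry":0,"rz":0.36,"grip":1},{"dx":0.85,"dy":0.96,"dz":0,"rx":0,"ry":0,"rz":0.36,"grip":1}]'
python3 -m creep '[{"dx":0.85,"dy":0.96,"dz":0,"rx":0,"ry":0,"rz":0.36,"grip":1},{"dx":0.85,"dy":0.96,"dz":0,"rx":0,"ry":0,"rz":0.36,"grip":1},{"dx":0,"dy":1,"dz":0,"rx":0,"ry":0,"rz":0.36,"grip":1},{"dx":0,"dy":1,"dz":0,"rx":0,"ry":0,"rz":0.36,"grip":1},{"dx":0,"dy":1,"dz":0,"rx":0,"ry":0,"rz":0.36,"grip":1}]'
python3 -m creep '[{"dx":0,"dy":1,"dz":0,"rx":0,"ry":0,"rz":0.36,"grip":1},{"dx":0,"dy":1,"dz":0,"rx":0,"ry":0,"rz":0.36,"grip":1},{"dx":0,"dy":1,"dz":0,"rx":0,"ry":0,"rz":0.36,"grip":1},{"dx":0,"dy":0.5,"dz":0,"rx":0,"ry":0,"rz":0.36,"grip":1},{"dx":0,"dy":0,"dz":0,"rx":0,"ry":0,"rz":0,"grip":1}]'
python3 - <<'E'
from h import *
f=grab('wrist','w2');np.savez('pics/w2.npz',**f);s=sense()
print(s['time_s'],s['ee_pos'],s['tcp_rot'],np.round(f['extrinsics'],3).tolist())
E
```

```text
time_s: 0.65
ee_pos: [0.2449, -0.4883, 0.3318]
tcp_rot: [3.141, 0.0, -2.647]
wrist_force: [1.4, -0.1, 0.0]
finger_gap: 0.999
grip_force: 0.0
time_s: 1.15
ee_pos: [0.3512, -0.3683, 0.3311]
tcp_rot: [3.141, 0.0, -2.377]
wrist_force: [1.0, -0.3, 0.9]
finger_gap: 0.999
grip_force: 0.0
time_s: 1.65
ee_pos: [0.4574, -0.2483, 0.3311]
tcp_rot: [3.141, 0.0, -2.106]
wrist_force: [0.6, -0.5, 0.5]
finger_gap: 1.004
grip_force: 0.0
time_s: 2.15
ee_pos: [0.4992, -0.1254, 0.3308]
tcp_rot: [3.141, -0.0, -1.836]
wrist_force: [-0.3, 0.7, -0.2]
finger_gap: 1.001
grip_force: 0.0
time_s: 2.65
ee_pos: [0.4993, -0.038, 0.3312]
tcp_rot: [3.141, 0.0, -1.62]
wrist_force: [0.1, -0.1, 0.9]
finger_gap: 0.999
grip_force: 0.0
2.7 [ 0.49930187 -0.03876971  0.33119731] [ 3.14124062e+00 -2.16582200e-04 -1.62186777e+00] [[-0.999, 0.048, 0.014, 0.496], [0.05, 0.957, 0.285, -0.111], [0.0, 0.285, -0.958, 0.475], [0.0, 0.0, 0.0, 1.0]]
```

View pics/w2.png

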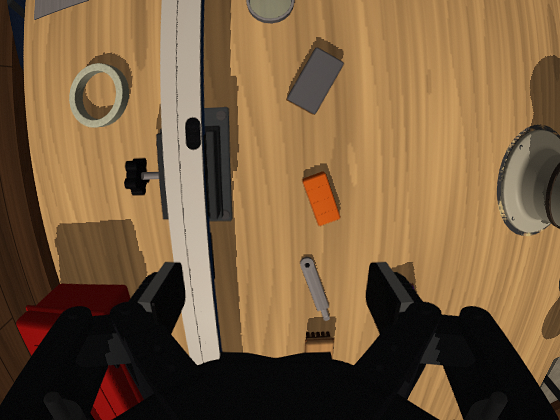

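The wrist view shows the dark repair at about (193,133) on the ski, with the vise knob at (135,176) and the scraper and bristles near (318,320). I'll measure the repair and the ski edges here.

```bash
python3 - <<'E'
from h import *
f=dict(np.load('pics/w2.npz'));g=cv2.cvtColor(f['pixels'],cv2.COLOR_RGB2GRAY)
m=np.zeros_like(g);m[110:155,180:204]=(g[110:155,180:204]<70)
n,l,st,c=cv2.connectedComponentsWithStats(m);i=1+st[1:,4].argmax();print(st[i],c[i])
vv,uu=np.where(l==i);Q=np.array([cast(f,u,v,.105,True)[:2] for u,v in zip(uu,vv)])
r=cv2.minAreaRect(Q.astype(np.float32));print('patch mean',Q.mean(0),r)
L=[];R=[]
for v in list(range(20,105,6))+list(range(230,260,6)):
    row=g[v].astype(int);b=np.where(row[155:225]>150)[0]  # ski white-ish
    sat=cv2.cvtColor(f['pixels'],cv2.COLOR_RGB2HSV)[v,155:225,1]
    b=np.where((row[155:225]>110)&(sat<50))[0]
    if len(b)<5: continue
    a=cast(f,155+b.min()-.5,v,.105,True);c2=cast(f,155+b.max()+.5,v,.105,True);L.append(a);R.append(c2)
L=np.array(L);R=np.array(R);M=(L+R)/2
print(np.c_[M[:,:2],L[:,0]-R[:,0]].round(4))
p=np.polyfit(M[:,1],M[:,0],1);print('ski axis x=',p,'at patch',np.polyval(p,Q.mean(0)[1]))
E
```

```text
[185 118  16  32 419] [192.55369928 133.20047733]
patch mean [ 0.59142441 -0.09667986] ((0.5915855765342712, -0.09643520414829254), (0.036393918097019196, 0.017246492207050323), 88.49034118652344)
[[ 0.5996 -0.234   0.0474]
 [ 0.5997 -0.2264  0.0473]
 [ 0.5999 -0.2188  0.0472]
 [ 0.6002 -0.2113  0.0471]
 [ 0.6004 -0.2039  0.0471]
 [ 0.6007 -0.1965  0.047 ]
 [ 0.601  -0.1892  0.047 ]
 [ 0.6013 -0.182   0.047 ]
 [ 0.6016 -0.1748  0.047 ]
 [ 0.602  -0.1676  0.047 ]
 [ 0.6024 -0.1605  0.047 ]
 [ 0.6028 -0.1534  0.047 ]
 [ 0.6032 -0.1464  0.0471]
 [ 0.6037 -0.1393  0.0471]
 [ 0.6042 -0.1323  0.0472]
 [ 0.6101  0.0208  0.0469]
 [ 0.6112  0.0287  0.0473]
 [ 0.611   0.0369  0.0475]
 [ 0.6116  0.0451  0.0465]
 [ 0.6122  0.0534  0.0482]]
ski axis x= [0.0443075  0.60958708] at patch 0.6053034365543989
```

The repair is at (0.5915, -0.0967), 14 mm off the ski axis as stated, and the axis is x ≈ 0.6094 + 0.0435·y. Next, go to the brush and grip it.

```bash
python3 -m creep '[{"dx":-0.16,"dy":0.976,"dz":-0.3,"rx":0,"ry":0,"rz":0.05,"grip":1},{"dx":-0.16,"dy":0.976,"dz":-0.3,"rx":0,"ry":0,"rz":0.05,"grip":1},{"dx":-0.16,"dy":0.976,"dz":-0.3,"rx":0,"ry":0,"rz":0.05,"grip":1},{"dx":-0.16,"dy":0.976,"dz":-0.3,"rx":0,"ry":0,"rz":0.05,"grip":1},{"dx":-0.16,"dy":0.976,"dz":-0.3,"rx":0,"ry":0,"rz":0.05,"grip":1}]'
python3 -m creep '[{"dx":-0.16,"dy":0.976,"dz":-0.6,"rx":0,"ry":0,"rz":0,"grip":1},{"dx":-0.16,"dy":0.976,"dz":-0.6,"rx":0,"ry":0,"rz":0,"grip":1},{"dx":-0.16,"dy":0.976,"dz":-0.6,"rx":0,"ry":0,"rz":0,"grip":1},{"dx":-0.16,"dy":0.976,"dz":-0.6,"rx":0,"ry":0,"rz":0,"grip":1},{"dx":-0.16,"dy":0.976,"dz":-0.6,"rx":0,"ry":0,"rz":0,"grip":1}]'
python3 -m creep '[{"dx":-0.16,"dy":0.976,"dz":-0.8,"rx":0,"ry":0,"rz":0,"grip":1},{"dx":-0.16,"dy":0.976,"dz":-0.8,"rx":0,"ry":0,"rz":0,"grip":1},{"dx":-0.16,"dy":0.976,"dz":-0.8,"rx":0,"ry":0,"rz":0,"grip":1},{"dx":-0.16,"dy":0.976,"dz":-0.8,"rx":0,"ry":0,"rz":0,"grip":1},{"dx":-0.16,"dy":0.976,"dz":-0.8,"rx":0,"ry":0,"rz":0,"grip":1}]'
python3 -m creep '[{"dx":0,"dy":0,"dz":0,"rx":0,"ry":0,"rz":0,"grip":1},{"dx":0,"dy":0,"dz":0,"rx":0,"ry":0,"rz":0,"grip":1}]'
python3 - <<'E'
from h import *
for n in('top',):
    f=grab(n,'t3');P=cloud(f)
w=grab('wrist','w3');s=sense();print(s['time_s'],s['ee_pos'],s['tcp_rot'])
E
```

```text
time_s: 3.2
ee_pos: [0.4793, 0.0828, 0.2935]
tcp_rot: [3.142, -0.0, -1.587]
wrist_force: [0.4, 0.6, 0.0]
finger_gap: 1.002
grip_force: 0.0
time_s: 3.7
ee_pos: [0.4597, 0.2049, 0.2182]
tcp_rot: [-3.141, -0.0, -1.587]
wrist_force: [-0.1, 0.5, 0.2]
finger_gap: 1.0
grip_force: 0.0
time_s: 4.2
ee_pos: [0.44, 0.327, 0.1179]
tcp_rot: [-3.141, -0.0, -1.587]
wrist_force: [0.2, -0.0, -0.3]
finger_gap: 1.0
grip_force: 0.0
time_s: 4.4
ee_pos: [0.4397, 0.3263, 0.1183]
tcp_rot: [3.141, -0.002, -1.586]
wrist_force: [-0.1, -0.0, 1.1]
finger_gap: 1.004
grip_force: 0.0
4.5 [0.44012595 0.32624133 0.11952446] [-3.14084328e+00  5.49799124e-04 -1.58656040e+00]
```

View pics/w3.png

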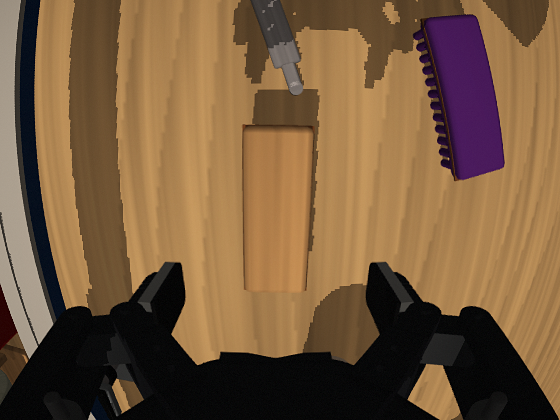

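The brush lies at (245–312, 125–290), centred between the fingers at column ~276. Descend and grip.

```bash
python3 -m creep '[{"dx":0,"dy":0,"dz":-0.86,"rx":0,"ry":0,"rz":0,"grip":1},{"dx":0,"dy":0,"dz":-0.86,"rx":0,"ry":0,"rz":0,"grip":1},{"dx":0,"dy":0,"dz":-0.86,"rx":0,"ry":0,"rz":0,"grip":1},{"dx":0,"dy":0,"dz":-0.86,"rx":0,"ry":0,"rz":0,"grip":1},{"dx":0,"dy":0,"dz":-0.86,"rx":0,"ry":0,"rz":0,"grip":1}]'
python3 -m creep '[{"dx":0,"dy":0,"dz":0,"rx":0,"ry":0,"rz":0,"grip":1},{"dx":0,"dy":0,"dz":0,"rx":0,"ry":0,"rz":0,"grip":0.3},{"dx":0,"dy":0,"dz":0,"rx":0,"ry":0,"rz":0,"grip":0.3},{"dx":0,"dy":0,"dz":0,"rx":0,"ry":0,"rz":0,"grip":0.3},{"dx":0,"dy":0,"dz":0,"rx":0,"ry":0,"rz":0,"grip":0.3}]'
python3 -m creep '[{"dx":0,"dy":0,"dz":0,"rx":0,"ry":0,"rz":0,"grip":0.3},{"dx":0,"dy":0,"dz":0,"rx":0,"ry":0,"rz":0,"grip":0.3},{"dx":0,"dy":0,"dz":0,"rx":0,"ry":0,"rz":0,"grip":0.3}]'
```

```text
time_s: 5.0
ee_pos: [0.4404, 0.3266, 0.0119]
tcp_rot: [-3.14, 0.002, -1.587]
wrist_force: [-0.1, 0.0, 0.4]
finger_gap: 0.998
grip_force: 0.0
time_s: 5.5
ee_pos: [0.4402, 0.3276, 0.0127]
tcp_rot: [-3.14, 0.002, -1.585]
wrist_force: [0.6, -1.8, 3.6]
finger_gap: 0.571
grip_force: 66.7
time_s: 5.8
ee_pos: [0.44, 0.3276, 0.0118]
tcp_rot: [-3.14, 0.001, -1.585]
wrist_force: [1.7, -0.7, 2.1]
finger_gap: 0.573
grip_force: 66.8
```

```bash
python3 -m creep '[{"dx":0,"dy":0,"dz":0.6,"rx":0,"ry":0,"rz":0,"grip":0.3},{"dx":0,"dy":0,"dz":1,"rx":0,"ry":0,"rz":0,"grip":0.3},{"dx":0,"dy":0,"dz":1,"rx":0,"ry":0,"rz":0,"grip":0.3},{"dx":0,"dy":0,"dz":1,"rx":0,"ry":0,"rz":0,"grip":0.3},{"dx":0,"dy":0,"dz":1,"rx":0,"ry":0,"rz":0,"grip":0.3}]'
python3 -m creep '[{"dx":0.523,"dy":-0.938,"dz":1,"rx":0,"ry":0,"rz":-0.04,"grip":0.3},{"dx":0.523,"dy":-0.938,"dz":1,"rx":0,"ry":0,"rz":-0.04,"grip":0.3},{"dx":0.523,"dy":-0.938,"dz":0,"rx":0,"ry":0,"rz":-0.04,"grip":0.3},{"dx":0.523,"dy":-0.938,"dz":0,"rx":0,"ry":0,"rz":-0.04,"grip":0.3},{"dx":0.523,"dy":-0.938,"dz":0,"rx":0,"ry":0,"rz":-0.04,"grip":0.3}]'
python3 -m creep '[{"dx":0.523,"dy":-0.938,"dz":0,"rx":0,"ry":0,"rz":0,"grip":0.3},{"dx":0.523,"dy":-0.938,"dz":0,"rx":0,"ry":0,"rz":0,"grip":0.3},{"dx":0.523,"dy":-0.938,"dz":0,"rx":0,"ry":0,"rz":0,"grip":0.3},{"dx":0.523,"dy":-0.938,"dz":0,"rx":0,"ry":0,"rz":0,"grip":0.3},{"dx":0.523,"dy":-0.938,"dz":0,"rx":0,"ry":0,"rz":0,"grip":0.3}]'
python3 -m creep '[{"dx":0.523,"dy":-0.938,"dz":0,"rx":0,"ry":0,"rz":0,"grip":0.3},{"dx":0.523,"dy":-0.938,"dz":0,"rx":0,"ry":0,"rz":0,"grip":0.3},{"dx":0.523,"dy":-0.938,"dz":0,"rx":0,"ry":0,"rz":0,"grip":0.3},{"dx":0,"dy":0,"dz":0,"rx":0,"ry":0,"rz":0,"grip":0.3},{"dx":0,"dy":0,"dz":0,"rx":0,"ry":0,"rz":0,"grip":0.3}]'
python3 - <<'E'
from h import *
f=grab('wrist','w4');np.savez('pics/w4.npz',**f);grab('side','s4');s=sense();print(s)
E
```

```text
time_s: 6.3
ee_pos: [0.4382, 0.3263, 0.1262]
tcp_rot: [3.139, -0.002, -1.586]
wrist_force: [0.6, 0.2, -1.1]
finger_gap: 0.572
grip_force: 66.5
time_s: 6.8
ee_pos: [0.504, 0.2085, 0.1754]
tcp_rot: [3.139, -0.001, -1.616]
wrist_force: [0.8, 0.5, -0.8]
finger_gap: 0.568
grip_force: 66.6
time_s: 7.3
ee_pos: [0.5693, 0.0915, 0.175]
tcp_rot: [3.138, -0.0, -1.616]
wrist_force: [-0.2, -0.2, -1.5]
finger_gap: 0.572
grip_force: 66.6
time_s: 7.8
ee_pos: [0.6084, 0.0218, 0.1749]
tcp_rot: [3.138, -0.0, -1.617]
wrist_force: [0.3, 0.9, -1.6]
finger_gap: 0.569
grip_force: 66.6
{'time_s': 7.9, 'joint_positions': array([ 3.02602132e-01,  4.01469858e-01, -1.11918032e-01, -7.36021024e-04,
       -1.05915057e+00, -3.46246902e-01]), 'qvel': array([ 0.00826753, -0.00792679,  0.00414765,  0.00693612,  0.00022445,
        0.00234995]), 'joint_torque': array([-4.06917343e-01, -3.92332792e+01,  1.80475259e+01,  4.07385081e+00,
       -7.50359759e-03, -1.31549397e-03]), 'ee_pos': array([0.60846099, 0.02274921, 0.17562237]), 'tcp_rot': array([ 3.13973622e+00,  1.18199852e-05, -1.61480203e+00]), 'wrist_force': array([-0.28842203,  0.95834841, -1.82467517]), 'ft_torque': array([0.01294254, 0.00437491, 0.03578599]), 'grip_force': 66.55835151672363, 'finger_gap': 0.5702452883381646}
```

View pics/w4.png

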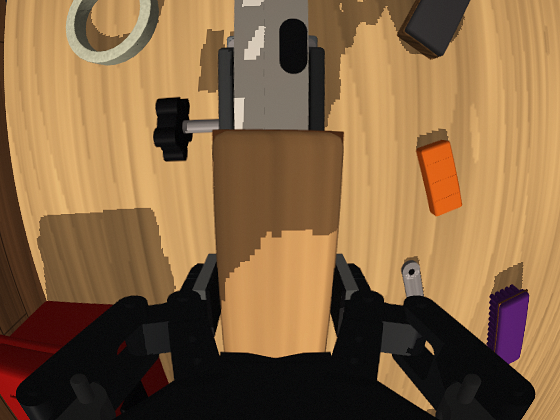

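The wrist view shows the brush held straight along the ski (columns 213–343), about 2 mm to the -x side, with the repair ahead at (293,46). I'll correct x and lower it.

```bash
python3 -m creep '[{"dx":0.09,"dy":0,"dz":-0.76,"rx":0,"ry":0,"rz":0,"grip":0.3},{"dx":0,"dy":0,"dz":-0.76,"rx":0,"ry":0,"rz":0,"grip":0.3},{"dx":0,"dy":0,"dz":-0.76,"rx":0,"ry":0,"rz":0,"grip":0.3},{"dx":0,"dy":0,"dz":0,"rx":0,"ry":0,"rz":0,"grip":0.3},{"dx":0,"dy":0,"dz":0,"rx":0,"ry":0,"rz":0,"grip":0.3}]'
python3 -m creep '[{"dx":0,"dy":0,"dz":-0.1,"rx":0,"ry":0,"rz":0,"grip":0.3},{"dx":0,"dy":0,"dz":0,"rx":0,"ry":0,"rz":0,"grip":0.3},{"dx":0,"dy":0,"dz":0,"rx":0,"ry":0,"rz":0,"grip":0.3}]'
```

```text
time_s: 8.4
ee_pos: [0.6115, 0.0229, 0.1199]
tcp_rot: [-3.142, -0.0, -1.614]
wrist_force: [1.1, -0.0, -1.0]
finger_gap: 0.575
grip_force: 66.6
time_s: 8.7
ee_pos: [0.6122, 0.0225, 0.118]
tcp_rot: [-3.139, 0.001, -1.615]
wrist_force: [0.4, 1.3, 2.4]
finger_gap: 0.57
grip_force: 66.8
```

```bash
python3 -m creep '[{"dx":-0.02,"dy":0,"dz":-0.08,"rx":0,"ry":0,"rz":0,"grip":0.3},{"dx":0,"dy":0,"dz":0,"rx":0,"ry":0,"rz":0,"grip":0.3}]'
python3 -m creep '[{"dx":-0.017,"dy":-0.4,"dz":0,"rx":0,"ry":0,"rz":0,"grip":0.3},{"dx":-0.017,"dy":-0.4,"dz":0,"rx":0,"ry":0,"rz":0,"grip":0.3}]'
```

```text
time_s: 8.9
ee_pos: [0.6122, 0.0225, 0.1157]
tcp_rot: [-3.139, 0.001, -1.615]
wrist_force: [0.9, 2.7, 3.8]
finger_gap: 0.575
grip_force: 67.1
time_s: 9.1
ee_pos: [0.6107, 0.002, 0.1154]
tcp_rot: [-3.14, 0.0, -1.615]
wrist_force: [0.6, 1.7, 4.7]
finger_gap: 0.574
grip_force: 67.2
```

```bash
python3 -m creep '[{"dx":-0.017,"dy":-0.4,"dz":0,"rx":0,"ry":0,"rz":0,"grip":0.3},{"dx":-0.017,"dy":-0.4,"dz":0,"rx":0,"ry":0,"rz":0,"grip":0.3},{"dx":-0.017,"dy":-0.4,"dz":0,"rx":0,"ry":0,"rz":0,"grip":0.3},{"dx":-0.017,"dy":-0.4,"dz":0,"rx":0,"ry":0,"rz":0,"grip":0.3},{"dx":-0.017,"dy":-0.4,"dz":0,"rx":0,"ry":0,"rz":0,"grip":0.3}]'
python3 -m creep '[{"dx":-0.017,"dy":-0.4,"dz":0,"rx":0,"ry":0,"rz":0,"grip":0.3},{"dx":-0.017,"dy":-0.4,"dz":0,"rx":0,"ry":0,"rz":0,"grip":0.3},{"dx":-0.017,"dy":-0.4,"dz":0,"rx":0,"ry":0,"rz":0,"grip":0.3},{"dx":-0.017,"dy":-0.4,"dz":0,"rx":0,"ry":0,"rz":0,"grip":0.3},{"dx":-0.017,"dy":-0.4,"dz":0,"rx":0,"ry":0,"rz":0,"grip":0.3}]'
```

```text
time_s: 9.6
ee_pos: [0.6081, -0.0489, 0.1149]
tcp_rot: [-3.142, 0.0, -1.616]
wrist_force: [-0.6, 2.8, 4.4]
finger_gap: 0.572
grip_force: 67.2
time_s: 10.1
ee_pos: [0.6059, -0.0987, 0.1148]
tcp_rot: [3.141, -0.0, -1.615]
wrist_force: [0.4, 2.7, 4.8]
finger_gap: 0.576
grip_force: 67.2
```

```bash
python3 -m creep '[{"dx":-0.017,"dy":-0.4,"dz":0,"rx":0,"ry":0,"rz":0,"grip":0.3},{"dx":-0.017,"dy":-0.4,"dz":0,"rx":0,"ry":0,"rz":0,"grip":0.3},{"dx":-0.017,"dy":-0.4,"dz":0,"rx":0,"ry":0,"rz":0,"grip":0.3},{"dx":-0.017,"dy":-0.4,"dz":0,"rx":0,"ry":0,"rz":0,"grip":0.3},{"dx":-0.017,"dy":-0.4,"dz":0,"rx":0,"ry":0,"rz":0,"grip":0.3}]'
python3 -m creep '[{"dx":-0.017,"dy":-0.4,"dz":0,"rx":0,"ry":0,"rz":0,"grip":0.3},{"dx":-0.017,"dy":-0.4,"dz":0,"rx":0,"ry":0,"rz":0,"grip":0.3},{"dx":-0.017,"dy":-0.4,"dz":0,"rx":0,"ry":0,"rz":0,"grip":0.3},{"dx":-0.017,"dy":-0.4,"dz":0,"rx":0,"ry":0,"rz":0,"grip":0.3},{"dx":-0.017,"dy":-0.4,"dz":0,"rx":0,"ry":0,"rz":0,"grip":0.3}]'
python3 -m creep '[{"dx":-0.017,"dy":-0.4,"dz":0,"rx":0,"ry":0,"rz":0,"grip":0.3},{"dx":-0.017,"dy":-0.4,"dz":0,"rx":0,"ry":0,"rz":0,"grip":0.3},{"dx":0,"dy":0,"dz":0,"rx":0,"ry":0,"rz":0,"grip":0.3},{"dx":0,"dy":0,"dz":0.5,"rx":0,"ry":0,"rz":0,"grip":0.3},{"dx":0,"dy":0,"dz":1,"rx":0,"ry":0,"rz":0,"grip":0.3}]'
python3 -m creep '[{"dx":0,"dy":0,"dz":1,"rx":0,"ry":0,"rz":0,"grip":0.3},{"dx":0,"dy":0,"dz":0,"rx":0,"ry":0,"rz":0,"grip":0.3}]'
```

```text
time_s: 10.6
ee_pos: [0.6037, -0.1487, 0.1148]
tcp_rot: [3.141, -0.0, -1.615]
wrist_force: [0.2, 2.4, 4.8]
finger_gap: 0.568
grip_force: 67.2
time_s: 11.1
ee_pos: [0.6016, -0.1987, 0.1148]
tcp_rot: [3.141, 0.0, -1.615]
wrist_force: [-0.3, 2.8, 5.0]
finger_gap: 0.577
grip_force: 67.2
time_s: 11.6
ee_pos: [0.598, -0.2174, 0.1493]
tcp_rot: [3.132, 0.002, -1.616]
wrist_force: [0.5, -0.5, -0.5]
finger_gap: 0.572
grip_force: 66.5
time_s: 11.8
ee_pos: [0.6022, -0.2181, 0.1808]
tcp_rot: [-3.136, -0.001, -1.615]
wrist_force: [1.1, 0.0, -0.5]
finger_gap: 0.572
grip_force: 66.6
```

```bash
python3 -m creep '[{"dx":-0.293,"dy":0.992,"dz":0,"rx":0,"ry":0,"rz":0.04,"grip":0.3},{"dx":-0.293,"dy":0.992,"dz":0,"rx":0,"ry":0,"rz":0.04,"grip":0.3},{"dx":-0.293,"dy":0.992,"dz":0,"rx":0,"ry":0,"rz":0.04,"grip":0.3},{"dx":-0.293,"dy":0.992,"dz":0,"rx":0,"ry":0,"rz":0.04,"grip":0.3},{"dx":-0.293,"dy":0.992,"dz":0,"rx":0,"ry":0,"rz":0.04,"grip":0.3}]'
python3 -m creep '[{"dx":-0.293,"dy":0.992,"dz":0,"rx":0,"ry":0,"rz":0,"grip":0.3},{"dx":-0.293,"dy":0.992,"dz":0,"rx":0,"ry":0,"rz":0,"grip":0.3},{"dx":-0.293,"dy":0.992,"dz":0,"rx":0,"ry":0,"rz":0,"grip":0.3},{"dx":-0.293,"dy":0.992,"dz":0,"rx":0,"ry":0,"rz":0,"grip":0.3},{"dx":-0.293,"dy":0.992,"dz":0,"rx":0,"ry":0,"rz":0,"grip":0.3}]'
python3 -m creep '[{"dx":-0.293,"dy":0.992,"dz":0,"rx":0,"ry":0,"rz":0,"grip":0.3},{"dx":-0.293,"dy":0.992,"dz":0,"rx":0,"ry":0,"rz":0,"grip":0.3},{"dx":-0.293,"dy":0.992,"dz":0,"rx":0,"ry":0,"rz":0,"grip":0.3},{"dx":-0.293,"dy":0.992,"dz":0,"rx":0,"ry":0,"rz":0,"grip":0.3},{"dx":-0.293,"dy":0.992,"dz":0,"rx":0,"ry":0,"rz":0,"grip":0.3}]'
python3 -m creep '[{"dx":-0.293,"dy":0.992,"dz":0,"rx":0,"ry":0,"rz":0,"grip":0.3},{"dx":-0.293,"dy":0.992,"dz":0,"rx":0,"ry":0,"rz":0,"grip":0.3},{"dx":-0.293,"dy":0.992,"dz":0,"rx":0,"ry":0,"rz":0,"grip":0.3},{"dx":-0.293,"dy":0.992,"dz":0,"rx":0,"ry":0,"rz":0,"grip":0.3},{"dx":-0.293,"dy":0.992,"dz":0,"rx":0,"ry":0,"rz":0,"grip":0.3}]'
python3 -m creep '[{"dx":-0.293,"dy":0.992,"dz":0,"rx":0,"ry":0,"rz":0,"grip":0.3},{"dx":-0.293,"dy":0.992,"dz":0,"rx":0,"ry":0,"rz":0,"grip":0.3},{"dx":0,"dy":0,"dz":-1,"rx":0,"ry":0,"rz":0,"grip":0.3},{"dx":0,"dy":0,"dz":-1,"rx":0,"ry":0,"rz":0,"grip":0.3},{"dx":0,"dy":0,"dz":-1,"rx":0,"ry":0,"rz":0,"grip":0.3}]'
python3 -m creep '[{"dx":0,"dy":0,"dz":-1,"rx":0,"ry":0,"rz":0,"grip":0.3},{"dx":0,"dy":0,"dz":-1,"rx":0,"ry":0,"rz":0,"grip":0.3},{"dx":0,"dy":0,"dz":-0.8,"rx":0,"ry":0,"rz":0,"grip":0.3},{"dx":0,"dy":0,"dz":0,"rx":0,"ry":0,"rz":0,"grip":0.3},{"dx":0,"dy":0,"dz":0,"rx":0,"ry":0,"rz":0,"grip":0.3}]'
```

```text
time_s: 12.3
ee_pos: [0.5624, -0.0927, 0.1757]
tcp_rot: [3.137, 0.0, -1.585]
wrist_force: [0.5, -0.2, -2.0]
finger_gap: 0.575
grip_force: 66.6
time_s: 12.8
ee_pos: [0.5257, 0.031, 0.1758]
tcp_rot: [3.138, -0.001, -1.585]
wrist_force: [0.7, 0.2, -0.7]
finger_gap: 0.579
grip_force: 66.6
time_s: 13.3
ee_pos: [0.4892, 0.1546, 0.1759]
tcp_rot: [3.138, -0.002, -1.585]
wrist_force: [-0.8, -1.5, -1.0]
finger_gap: 0.573
grip_force: 66.6
time_s: 13.8
ee_pos: [0.4527, 0.2783, 0.1759]
tcp_rot: [3.139, -0.002, -1.585]
wrist_force: [-0.5, -1.6, -1.1]
finger_gap: 0.575
grip_force: 66.6
time_s: 14.3
ee_pos: [0.4383, 0.327, 0.1002]
tcp_rot: [3.139, -0.002, -1.585]
wrist_force: [0.2, 0.4, -1.4]
finger_gap: 0.569
grip_force: 66.6
time_s: 14.8
ee_pos: [0.4393, 0.3272, 0.0318]
tcp_rot: [3.14, -0.002, -1.585]
wrist_force: [-0.2, -0.4, -0.7]
finger_gap: 0.571
grip_force: 66.5
```

```bash
python3 -m creep '[{"dx":0,"dy":0,"dz":-0.4,"rx":0,"ry":0,"rz":0,"grip":0.3},{"dx":0,"dy":0,"dz":-0.34,"rx":0,"ry":0,"rz":0,"grip":0.3},{"dx":0,"dy":0,"dz":0,"rx":0,"ry":0,"rz":0,"grip":0.3},{"dx":0,"dy":0,"dz":0,"rx":0,"ry":0,"rz":0,"grip":0.3}]'
```

```text
time_s: 15.2
ee_pos: [0.4397, 0.3277, 0.0139]
tcp_rot: [3.142, -0.0, -1.585]
wrist_force: [0.5, 0.4, -1.4]
finger_gap: 0.575
grip_force: 66.6
```

```bash
python3 -m creep '[{"dx":0,"dy":0,"dz":-0.08,"rx":0,"ry":0,"rz":0,"grip":0.3},{"dx":0,"dy":0,"dz":0,"rx":0,"ry":0,"rz":0,"grip":0.3},{"dx":0,"dy":0,"dz":0,"rx":0,"ry":0,"rz":0,"grip":0.8},{"dx":0,"dy":0,"dz":0,"rx":0,"ry":0,"rz":0,"grip":1},{"dx":0,"dy":0,"dz":0,"rx":0,"ry":0,"rz":0,"grip":1}]'
python3 -m creep '[{"dx":0,"dy":0,"dz":0,"rx":0,"ry":0,"rz":0,"grip":1},{"dx":0,"dy":0,"dz":0,"rx":0,"ry":0,"rz":0,"grip":1}]'
```

```text
time_s: 15.7
ee_pos: [0.4398, 0.3277, 0.0118]
tcp_rot: [-3.142, 0.0, -1.585]
wrist_force: [-0.7, 0.2, -0.6]
finger_gap: 0.996
grip_force: 0.0
time_s: 15.9
ee_pos: [0.4397, 0.3277, 0.0118]
tcp_rot: [3.142, -0.0, -1.585]
wrist_force: [-0.2, -0.1, -0.4]
finger_gap: 0.997
grip_force: 0.0
```

```bash
python3 -m creep '[{"dx":0,"dy":0,"dz":0.5,"rx":0,"ry":0,"rz":0,"grip":1},{"dx":0,"dy":0,"dz":1,"rx":0,"ry":0,"rz":0,"grip":1},{"dx":0,"dy":0,"dz":1,"rx":0,"ry":0,"rz":0,"grip":1},{"dx":0,"dy":0,"dz":1,"rx":0,"ry":0,"rz":0,"grip":1},{"dx":0,"dy":0,"dz":1,"rx":0,"ry":0,"rz":0,"grip":1}]'
python3 -m creep '[{"dx":0,"dy":-1,"dz":1,"rx":0,"ry":0,"rz":-0.32,"grip":1},{"dx":0,"dy":-1,"dz":0.8,"rx":0,"ry":0,"rz":-0.32,"grip":1},{"dx":0,"dy":-1,"dz":0,"rx":0,"ry":0,"rz":-0.32,"grip":1},{"dx":0,"dy":-1,"dz":0,"rx":0,"ry":0,"rz":-0.32,"grip":1},{"dx":0,"dy":-1,"dz":0,"rx":0,"ry":0,"rz":-0.32,"grip":1}]'
python3 -m creep '[{"dx":0,"dy":-1,"dz":0,"rx":0,"ry":0,"rz":-0.32,"grip":1},{"dx":0,"dy":-1,"dz":0,"rx":0,"ry":0,"rz":-0.32,"grip":1},{"dx":0,"dy":-1,"dz":0,"rx":0,"ry":0,"rz":-0.32,"grip":1},{"dx":0,"dy":-1,"dz":0,"rx":0,"ry":0,"rz":-0.32,"grip":1},{"dx":0,"dy":-1,"dz":0,"rx":0,"ry":0,"rz":-0.32,"grip":1}]'
python3 -m creep '[{"dx":0,"dy":-1,"dz":0,"rx":0,"ry":0,"rz":-0.32,"grip":1},{"dx":0,"dy":-1,"dz":0,"rx":0,"ry":0,"rz":-0.32,"grip":1},{"dx":0,"dy":-1,"dz":0,"rx":0,"ry":0,"rz":-0.32,"grip":1},{"dx":0,"dy":-1,"dz":0,"rx":0,"ry":0,"rz":-0.32,"grip":1},{"dx":0,"dy":-1,"dz":0,"rx":0,"ry":0,"rz":-0.32,"grip":1}]'
python3 -m creep '[{"dx":0,"dy":-1,"dz":0,"rx":0,"ry":0,"rz":-0.32,"grip":1},{"dx":0,"dy":-1,"dz":0,"rx":0,"ry":0,"rz":-0.32,"grip":1},{"dx":0,"dy":-1,"dz":0,"rx":0,"ry":0,"rz":-0.32,"grip":1},{"dx":0,"dy":-1,"dz":0,"rx":0,"ry":0,"rz":-0.32,"grip":1},{"dx":0,"dy":-1,"dz":0,"rx":0,"ry":0,"rz":-0.32,"grip":1}]'
python3 -m creep '[{"dx":0,"dy":-1,"dz":0,"rx":0,"ry":0,"rz":-0.32,"grip":1},{"dx":0,"dy":-1,"dz":0,"rx":0,"ry":0,"rz":-0.32,"grip":1},{"dx":0,"dy":-1,"dz":0,"rx":0,"ry":0,"rz":-0.32,"grip":1},{"dx":0,"dy":-1,"dz":0,"rx":0,"ry":0,"rz":-0.32,"grip":1},{"dx":0,"dy":-1,"dz":0,"rx":0,"ry":0,"rz":-0.32,"grip":1}]'
python3 -m creep '[{"dx":-0.15,"dy":-0.22,"dz":0,"rx":0,"ry":0,"rz":0,"grip":1},{"dx":0,"dy":0,"dz":0,"rx":0,"ry":0,"rz":0,"grip":1}]'
python3 - <<'E'
from h import *
f=grab('wrist','w5');np.savez('pics/w5.npz',**f);t=grab('top','t5');s=sense();print(s['time_s'],s['ee_pos'],s['tcp_rot'])
P=cloud(t);ok=t['z_map']>0
m=np.zeros(ok.shape,bool);m[215:250,130:192]=1;m&=ok&(P[...,2]>.03)&(P[...,2]<.05);q=P[m]
print('brush',len(q),q.mean(0),cv2.minAreaRect(q[:,:2].astype(np.float32)))
E
```

```text
time_s: 16.4
ee_pos: [0.4398, 0.3277, 0.1264]
tcp_rot: [-3.141, 0.001, -1.585]
wrist_force: [0.3, 0.6, -0.2]
finger_gap: 0.994
grip_force: 0.0
time_s: 16.9
ee_pos: [0.4396, 0.2018, 0.1706]
tcp_rot: [-3.141, 0.002, -1.827]
wrist_force: [-1.1, -0.4, -0.3]
finger_gap: 0.996
grip_force: 0.0
time_s: 17.4
ee_pos: [0.4396, 0.0767, 0.1703]
tcp_rot: [-3.141, 0.001, -2.067]
wrist_force: [-0.2, -0.0, -0.1]
finger_gap: 0.999
grip_force: 0.0
time_s: 17.9
ee_pos: [0.4396, -0.0483, 0.1703]
tcp_rot: [-3.141, 0.001, -2.307]
wrist_force: [0.5, 0.8, -0.4]
finger_gap: 1.002
grip_force: 0.0
time_s: 18.4
ee_pos: [0.4396, -0.1734, 0.1703]
tcp_rot: [-3.141, 0.001, -2.547]
wrist_force: [0.2, 1.0, 0.3]
finger_gap: 1.002
grip_force: 0.0
time_s: 18.9
ee_pos: [0.4396, -0.2984, 0.1704]
tcp_rot: [-3.141, 0.001, -2.787]
wrist_force: [-0.6, 0.4, 0.8]
finger_gap: 1.0
grip_force: 0.0
time_s: 19.1
ee_pos: [0.4353, -0.3032, 0.1697]
tcp_rot: [3.141, 0.0, -2.787]
wrist_force: [0.2, 0.8, 0.1]
finger_gap: 0.998
grip_force: 0.0
19.2 [ 0.43568494 -0.30225122  0.1696685 ] [ 3.14152233e+00  2.79981720e-04 -2.78485508e+00]
brush 518 [0.44045419 0.32626739 0.03830965] ((0.4388125538825989, 0.3277462124824524), (0.12959024310112, 0.04977342113852501), 89.16410064697266)
```

View pics/w5.png

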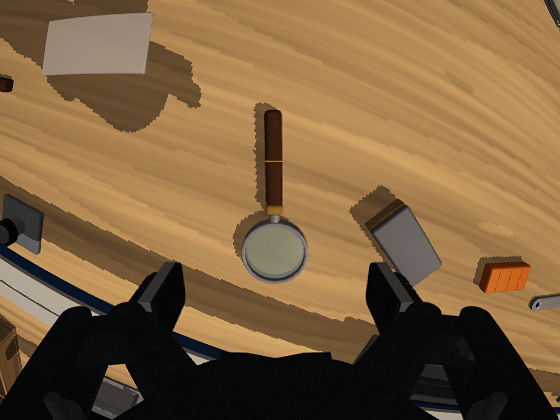

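The lens lies in line with the tool: handle end at (273,110), ring at (274,160), rim centre at about (275,249). The cork corner at (365,225) is about 80 mm clear, and the brush stands back in its place. Now the exact grasp.

```bash
python3 - <<'E'
from h import *
f=dict(np.load('pics/w5.npz'));hsv=cv2.cvtColor(f['pixels'],cv2.COLOR_RGB2HSV);g=hsv[...,2]
print([int(x) for x in f['pixels'][135,255:295,0]])
C=[]
for v in (120,140,150,170,185,195):
    r=f['pixels'][v,255:295].astype(int);b=np.where((r[:,0]<85)&(r[:,0]-r[:,2]>8)|(r.sum(1)<110))[0]
    b=b[(b>7)&(b<32)];u=255+(b.min()+b.max())/2;p=cast(f,u,v,.014,True);C.append(p);print(v,u,len(b),p.round(4))
C=np.array(C);p=np.polyfit(C[:,0],C[:,1],1);print('yaw',np.arctan(p[0]))
d=np.array([np.cos(np.arctan(p[0])),np.sin(np.arctan(p[0]))])
for nm,v,z in(('end top',109.5,.012),('ring',160.5,.018)):
    q=cast(f,274,v,z,True);print(nm,q.round(4))
# rim bounds
top=cast(f,275,283.5,.008,True);l=cast(f,242,250,.010,True);r=cast(f,308,250,.010,True);print('rim far',top.round(4),l.round(4),r.round(4),np.linalg.norm(l-r),((l+r)/2).round(4))
E
```

```text
[107, 99, 102, 104, 102, 103, 104, 103, 102, 72, 22, 34, 40, 48, 53, 56, 57, 58, 56, 56, 58, 58, 59, 61, 57, 53, 79, 156, 186, 181, 181, 181, 181, 183, 183, 186, 188, 187, 188, 189]
120 272.5 18 [ 0.3721 -0.3292  0.014 ]
140 272.5 18 [ 0.3894 -0.3228  0.014 ]
150 273.0 17 [ 0.3979 -0.3192  0.014 ]
170 273.0 17 [ 0.4156 -0.3127  0.014 ]
185 273.0 17 [ 0.429  -0.3077  0.014 ]
195 273.0 17 [ 0.4381 -0.3044  0.014 ]
yaw 0.35960435384912887
end top [ 0.3625 -0.3312  0.012 ]
ring [ 0.4063 -0.3151  0.018 ]
rim far [ 0.5302 -0.2684  0.008 ] [ 0.5041 -0.3139  0.01  ] [ 0.4808 -0.2508  0.01  ] 0.06728119910905868 [ 0.4925 -0.2823  0.01  ]
```

```bash
python3 -m creep '[{"dx":-0.1,"dy":-0.09,"dz":-0.94,"rx":0,"ry":0,"rz":0,"grip":1},{"dx":0,"dy":0,"dz":-0.94,"rx":0,"ry":0,"rz":0,"grip":1},{"dx":0,"dy":0,"dz":-0.94,"rx":0,"ry":0,"rz":0,"grip":1},{"dx":0,"dy":0,"dz":-0.94,"rx":0,"ry":0,"rz":0,"grip":1},{"dx":0,"dy":0,"dz":-0.94,"rx":0,"ry":0,"rz":0,"grip":1}]'
python3 -m creep '[{"dx":0,"dy":0,"dz":-0.94,"rx":0,"ry":0,"rz":0,"grip":1},{"dx":0,"dy":0,"dz":-0.7,"rx":0,"ry":0,"rz":0,"grip":1},{"dx":0,"dy":0,"dz":0,"rx":0,"ry":0,"rz":0,"grip":1},{"dx":0,"dy":0,"dz":0,"rx":0,"ry":0,"rz":0,"grip":1}]'
```

```text
time_s: 19.7
ee_pos: [0.4339, -0.304, 0.0515]
tcp_rot: [-3.141, 0.001, -2.783]
wrist_force: [-0.1, -0.2, -0.7]
finger_gap: 0.998
grip_force: 0.0
time_s: 20.1
ee_pos: [0.434, -0.3045, 0.0113]
tcp_rot: [-3.141, 0.0, -2.784]
wrist_force: [0.1, 0.4, 0.8]
finger_gap: 1.003
grip_force: 0.0
```

```bash
python3 -m creep '[{"dx":0,"dy":0,"dz":-0.29,"rx":0,"ry":0,"rz":0,"grip":1},{"dx":0,"dy":0,"dz":0,"rx":0,"ry":0,"rz":0,"grip":0},{"dx":0,"dy":0,"dz":0,"rx":0,"ry":0,"rz":0,"grip":0},{"dx":0,"dy":0,"dz":0,"rx":0,"ry":0,"rz":0,"grip":0},{"dx":0,"dy":0,"dz":0,"rx":0,"ry":0,"rz":0,"grip":0}]'
python3 -m creep '[{"dx":0,"dy":0,"dz":0,"rx":0,"ry":0,"rz":0,"grip":0},{"dx":0,"dy":0,"dz":0,"rx":0,"ry":0,"rz":0,"grip":0},{"dx":0,"dy":0,"dz":0,"rx":0,"ry":0,"rz":0,"grip":0},{"dx":0,"dy":0,"dz":0,"rx":0,"ry":0,"rz":0,"grip":0}]'
```

```text
time_s: 20.6
ee_pos: [0.4337, -0.3051, 0.0039]
tcp_rot: [-3.141, 0.0, -2.785]
wrist_force: [0.2, -1.0, -0.5]
finger_gap: 0.331
grip_force: 0.0
time_s: 21.0
ee_pos: [0.4338, -0.3052, 0.004]
tcp_rot: [-3.141, 0.0, -2.785]
wrist_force: [0.2, 0.4, 4.4]
finger_gap: 0.167
grip_force: 60.9
```

```bash
python3 -m creep '[{"dx":0,"dy":0,"dz":0.4,"rx":0,"ry":0,"rz":0,"grip":0},{"dx":0,"dy":0,"dz":0.9,"rx":0,"ry":0,"rz":0,"grip":0},{"dx":0,"dy":0,"dz":0.9,"rx":0,"ry":0,"rz":0,"grip":0},{"dx":0,"dy":0,"dz":0.9,"rx":0,"ry":0,"rz":0,"grip":0},{"dx":0,"dy":0,"dz":0.9,"rx":0,"ry":0,"rz":0,"grip":0}]'
python3 -m creep '[{"dx":0,"dy":0,"dz":0.9,"rx":0,"ry":0,"rz":0,"grip":0},{"dx":0,"dy":0,"dz":0.9,"rx":0,"ry":0,"rz":0,"grip":0},{"dx":0,"dy":0,"dz":0.9,"rx":0,"ry":0,"rz":0,"grip":0},{"dx":0,"dy":0,"dz":0.5,"rx":0,"ry":0,"rz":0,"grip":0},{"dx":0.49,"dy":0.925,"dz":0,"rx":0,"ry":0,"rz":0,"grip":0}]'
python3 -m creep '[{"dx":0.49,"dy":0.925,"dz":0,"rx":0,"ry":0,"rz":0,"grip":0},{"dx":0.49,"dy":0.925,"dz":0,"rx":0,"ry":0,"rz":0,"grip":0},{"dx":0.49,"dy":0.925,"dz":0,"rx":0,"ry":0,"rz":0,"grip":0},{"dx":0.49,"dy":0.925,"dz":0,"rx":0,"ry":0,"rz":0,"grip":0},{"dx":0.49,"dy":0.925,"dz":0,"rx":0,"ry":0,"rz":0,"grip":0}]'
python3 -m creep '[{"dx":0.49,"dy":0.925,"dz":0,"rx":0,"ry":0,"rz":0,"grip":0},{"dx":0.49,"dy":0.925,"dz":0,"rx":0,"ry":0,"rz":0,"grip":0},{"dx":0,"dy":0,"dz":0,"rx":0,"ry":0,"rz":0,"grip":0},{"dx":0,"dy":0,"dz":0,"rx":0,"ry":0,"rz":0,"grip":0}]'
python3 - <<'E'
from h import *
out=[]
for n in('wrist','side','top'):
    f=grab(n,n+'6');np.savez('pics/'+n+'6.npz',**f)
    if n!='wrist':
        P=cloud(f);u=np.linalg.inv(np.array(f['extrinsics']))@np.array([.5915,-.0967,.165,1]);k=foc(f)
        c=(u[0]/u[2]*k+f['cx'],u[1]/u[2]*k+f['cy']);print(n,c)
        a=cv2.getRectSubPix(f['pixels'][:,:,::-1].copy(),(80,80),c);out.append(cv2.resize(a,(320,320),interpolation=cv2.INTER_CUBIC))
        q=P.reshape(-1,3);k=(f['z_map'].ravel()>0)&(np.hypot(q[:,0]-.5915,q[:,1]+.0967)<.036)&(q[:,2]>.17);q=q[k]
        if len(q)>10:
            A=np.c_[q[:,:2]-[.5915,-.0967],np.ones(len(q))];print('plane',len(q),np.linalg.lstsq(A,q[:,2],rcond=None)[0],q.min(0),q.max(0),cv2.minEnclosingCircle(q[:,:2].astype(np.float32)))
s=sense();print(s['time_s'],s['ee_pos'],s['tcp_rot'],s['finger_gap'],s['wrist_force'])
w=cv2.imread('pics/wrist6.png');w=cv2.resize(w,(427,320))
cv2.imwrite('pics/z6.png',cv2.resize(np.hstack(out+[w]),(800,240)))
E
```

```text
time_s: 21.5
ee_pos: [0.4329, -0.3048, 0.1044]
tcp_rot: [3.141, -0.001, -2.786]
wrist_force: [0.8, 0.1, -1.2]
finger_gap: 0.167
grip_force: 60.3
time_s: 22.0
ee_pos: [0.4458, -0.2832, 0.1854]
tcp_rot: [-3.139, 0.003, -2.789]
wrist_force: [0.3, -0.7, -0.5]
finger_gap: 0.165
grip_force: 60.3
time_s: 22.5
ee_pos: [0.5067, -0.1651, 0.1829]
tcp_rot: [3.14, -0.001, -2.786]
wrist_force: [0.6, 0.2, -1.9]
finger_gap: 0.169
grip_force: 60.3
time_s: 22.9
ee_pos: [0.531, -0.1196, 0.1829]
tcp_rot: [3.141, -0.002, -2.784]
wrist_force: [0.1, -0.8, -1.1]
finger_gap: 0.169
grip_force: 60.2
side (np.float64(257.7499273351642), np.float64(187.9636591845617))
plane 361 [-3.40354269 -0.84793278  0.22961081] [ 0.55576224 -0.12995685  0.17522902] [ 0.62486099 -0.06116859  0.53816251] ((0.5911627411842346, -0.09661363065242767), 0.03594622388482094)
top (np.float64(282.6481927745828), np.float64(183.24972043365176))
plane 162 [-5.97489458 -1.78003997  0.35133227] [ 0.55570845 -0.12690667  0.18264121] [ 0.62416357 -0.06662074  0.53941135] ((0.5905134677886963, -0.09693700075149536), 0.035338614135980606)
23.05 [ 0.53078114 -0.12064755  0.18328621] [ 3.14116735e+00 -9.03429956e-04 -2.78634024e+00] 0.1693098784355361 [-1.20864483 -0.47955731 -0.96088581]
```

View pics/z6.png

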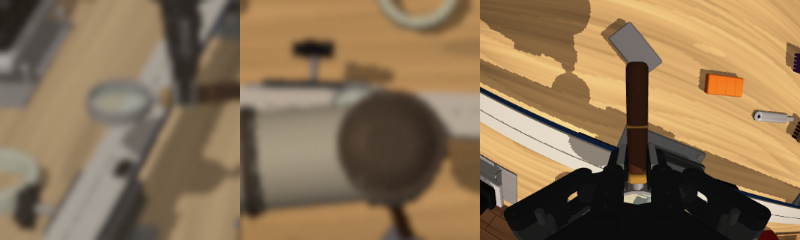

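The side crop shows the lens held level above the ski. The patch (123,168) appears below the lens (118,100), as expected from this oblique view. I'll check tilt and centre from the depth.

```bash
python3 - <<'E'
from h import *
f=dict(np.load('pics/side6.npz'));P=cloud(f);q=P.reshape(-1,3);d=np.array([.936,.352])
k=(f['z_map'].ravel()>0)&(np.hypot(q[:,0]-.5915,q[:,1]+.0967)<.05)&(q[:,2]>.165)&(q[:,2]<.21)&((q[:,:2]-[.5915,-.0967])@d>-.036);q=q[k]
for i in range(3):
    A=np.c_[q[:,:2]-[.5915,-.0967],np.ones(len(q))];c=np.linalg.lstsq(A,q[:,2],rcond=None)[0];r=q[:,2]-A@c;q=q[abs(r)<2.5*r.std()]
print(len(q),'slope/height',c,r.std(),cv2.minEnclosingCircle(q[:,:2].astype(np.float32)),cv2.fitEllipse(cv2.convexHull(q[:,:2].astype(np.float32))))
w=dict(np.load('pics/wrist6.npz'))
print(np.round(w['extrinsics'],3).tolist())
# handle depth profile in wrist (z along optical axis)
k=foc(w);E=np.array(w['extrinsics'])
for v in range(112,330,12):
    L=[]
    for u in range(270,280,2):
        r=np.array([u-w['cx'],v-w['cy']]);n=np.hypot(*r);t=n/k;ray=np.array([*(r/n*np.sin(t)),np.cos(t)]);ray/=ray[2]
        L.append(E[:3,:3]@(ray*w['z_map'][v,u])+E[:3,3])
    print(v,np.median(L,0).round(4),end=' ')
E
```

```text
291 slope/height [-0.00167446 -0.03433245  0.19026369] 0.0036824384078205526 ((0.5937285423278809, -0.09672726690769196), 0.04017136991024017) ((0.5911757349967957, -0.09719709306955338), (0.06826048344373703, 0.08037121593952179), 14.191611289978027)
[[-0.348, 0.899, 0.266, 0.463], [0.937, 0.334, 0.099, -0.145], [0.0, 0.284, -0.959, 0.326], [0.0, 0.0, 0.0, 1.0]]
112 [ 0.4617 -0.1459  0.1965] 124 [ 0.4662 -0.1442  0.1977] 136 [ 0.4706 -0.1425  0.1982] 148 [ 0.4752 -0.1409  0.1981] 160 [ 0.4796 -0.1392  0.1982] 172 [ 0.4839 -0.1376  0.1981] 184 [ 0.4887 -0.1358  0.1983] 196 [ 0.4934 -0.1341  0.1979] 208 [ 0.4984 -0.1323  0.1981] 220 [ 0.5031 -0.1305  0.198 ] 232 [ 0.508  -0.1287  0.198 ] 244 [ 0.5132 -0.1268  0.198 ] 256 [ 0.5189 -0.1247  0.1972] 268 [ 0.5244 -0.1226  0.1977] 280 [ 0.5299 -0.1206  0.1977] 292 [ 0.536  -0.1183  0.1974] 304 [ 0.5429 -0.1167  0.1963] 316 [ 0.5484 -0.1137  0.198 ] 328 [ 0.5582 -0.1101  0.1937]
```

The handle is level with its top at 0.198, so the lens centre is at about 0.1875, and it is centred to within a millimetre. Lower it by 22.5 mm.

```bash
python3 -m creep '[{"dx":0,"dy":0,"dz":-0.3,"rx":0,"ry":0,"rz":0,"grip":0},{"dx":0,"dy":0,"dz":-0.3,"rx":0,"ry":0,"rz":0,"grip":0},{"dx":0,"dy":0,"dz":-0.3,"rx":0,"ry":0,"rz":0,"grip":0},{"dx":0,"dy":0,"dz":0,"rx":0,"ry":0,"rz":0,"grip":0},{"dx":0,"dy":0,"dz":0,"rx":0,"ry":0,"rz":0,"grip":0}]'
python3 -m creep '[{"dx":0,"dy":0,"dz":0,"rx":0,"ry":0,"rz":0,"grip":0},{"dx":0,"dy":0,"dz":0,"rx":0,"ry":0,"rz":0,"grip":0},{"dx":0,"dy":0,"dz":0,"rx":0,"ry":0,"rz":0,"grip":0}]'
python3 - <<'E'
from h import *
w=grab('wrist','w7');k=foc(w);E=np.array(w['extrinsics'])
for v in (160,184,208,232,256):
    L=[]
    for u in range(270,280,2):
        r=np.array([u-w['cx'],v-w['cy']]);n=np.hypot(*r);t=n/k;ray=np.array([*(r/n*np.sin(t)),np.cos(t)]);ray/=ray[2]
        L.append(E[:3,:3]@(ray*w['z_map'][v,u])+E[:3,3])
    print(v,np.median(L,0).round(4))
f=grab('side');P=cloud(f);q=P.reshape(-1,3)
for y in(-.03,-.16,-.2): 
    c=[.6094+.0435*y-.015,y];k=(f['z_map'].ravel()>0)&(np.hypot(q[:,0]-c[0],q[:,1]-c[1])<.006)&(q[:,2]<.13);print('ski z',k.sum(),np.median(q[k,2]))
s=sense();print(s['time_s'],s['ee_pos'],s['tcp_rot'],s['qvel'].round(3))
E
```

```text
time_s: 23.55
ee_pos: [0.5314, -0.1202, 0.1607]
tcp_rot: [3.142, -0.001, -2.785]
wrist_force: [1.0, -0.2, 0.0]
finger_gap: 0.167
grip_force: 60.2
time_s: 23.85
ee_pos: [0.5317, -0.12, 0.1614]
tcp_rot: [-3.141, 0.001, -2.785]
wrist_force: [-0.1, -0.4, -0.8]
finger_gap: 0.169
grip_force: 60.2
160 [ 0.4803 -0.1395  0.1756]
184 [ 0.4895 -0.1361  0.1759]
208 [ 0.4989 -0.1334  0.1763]
232 [ 0.5087 -0.1291  0.1762]
256 [ 0.5194 -0.1251  0.176 ]
ski z 6 0.10608061894519133
ski z 5 0.001817873408037629
ski z 3 1.0461930344485282e-05
23.95 [ 0.53159648 -0.11996513  0.16125775] [-3.14146249e+00  3.95382946e-04 -2.78514906e+00] [-0.     0.002 -0.     0.001  0.002  0.   ]
```

```bash
python3 -c "
from station import *
print(job_done())"
```

```text
the job is handed in; nothing more can be done
None
```

The job is handed in at about 24 s: I brushed the ski from 12 cm before the repair's centre to 12 cm past it at about 6 N, stood the brush back in its place on its bristles, and am holding the lens level, centred over the repair within about 1 mm and 60–61 mm above the base.

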